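# Tighten the loose jar lid and put the jar in the caddy

### The arm

A 6-joint arm with a two-finger parallel gripper is mounted at the origin on the work surface. World frame = base frame: x ahead of the robot, y to its left, z up, the work surface at z = 0. Lengths are in m, angles in degrees, forces in N, time in s.
With the tool pointing down it reaches from about 0.375 to 0.9 m from the base axis. Payload 3.1 kg.
Tool frame: the origin (TCP) lies midway between the tips of the shut fingers; the grasp point (between the pads) lies 19 mm behind it; z points along the fingers, y is the direction in which the jaws open and shut (so a half turn about z gives the same grasp; the last joint's range is limited). The gripper opens to 87 mm and grips with 3 to 60 N. Pads are 19 mm wide; open, the fingers measure 117 mm over their backs; the gripper's body (75 mm by 190 mm) begins 51 mm behind the grasp point.
Start: joints at [57.439, 30.224, 82.088, -0, 67.689, -10.227], TCP at [0.237, 0.578, 0.223] pointing down, gripper open.
Joint ranges: [-176.69, 176.69], [-43.24, 126.21], [12.49, 139.97], [-82, 262], [0, 151.66], [-163.58, 163.58]. Speed limits (degrees/s): [159.86, 159.86, 180, 180, 180, 180].

### API

Orientations are given as a 3x3 rotation matrix whose columns are the frame's x, y, z axes.
In Python, from rig import bot, capture, get_calibration gives the robot as it stands.
- The arm moves only by the tool play_rows, never from a script. Its arguments are lists of equal length, an entry for each row: "fingers": the closure in counts, from 0 (fully open) to 255 (shut); "linear": the shift along the tool's x, y, z in mm, a list of three; "rot": the turn, a rotation vector about the tool's x, y, z in degrees, a list of three. A call has 1 to 20 rows; each row is the pose to reach, as a shift and turn from the pose commanded when the call began, along the tool's axes at that moment; what a row does not reach only later rows make up. A row lasts 1/10 s, in which the tool goes at most 50 mm and 8.59 degrees, less where a joint would pass 70% of its speed; a pose out of reach is approached as far as the arm can. A call with a gripper value outside its range is refused whole. The fingers move at their own pace and stop on an object; the grip force is fixed at half the most. Time passes only in rows, so rows that repeat a pose let the fingers close. It gives the time, the measured TCP pose, the force and the opening at its end, in the units of the state.
- bot.read_state(): the state, without advancing time (a new reading comes with each control period).
- capture(name): name is "scene" or "top" or "wrist"; returns the picture (400x640x3 uint8, red, green, blue); there is no depth.
- get_calibration(name): a dict with "vfov" (degrees; the focal length in pixels is half the picture's height over the tangent of half this angle, whatever the lens; pixels are square), "cx", "cy" (the principal point, pixels), "dist" ([k1, k2, p1, p2, k3] as OpenCV has them; the pictures are not rectified), "camera_from_world" (4x4, takes a point from world to camera coordinates). Camera axes: x right, y down, z forward; pixel columns grow to the right and rows downward; lengths in m; the calibration is good to about 2 mm. A picture is of the moment at which its call begins: read the wrist's pose just before it. get_calibration takes no time and is no camera call; for the wrist camera it gives the pose at the moment of the call.
- bot.hand_in(): hands the job in, once; it reports no verdict.
The state is a dict: "time_s": time; "joint_positions": joint angles; "qvel": joint speeds; "tau": joint torques, N m; "position": TCP position; "tcp_rot": TCP orientation; "force": force on the tool from outside, world axes, zero at the start; "moment": the same for the moment, N m; "opening": opening from 0.0 (shut) to 1.0 (fully open).
Only numpy, scipy, OpenCV 4.12 (cv2) and the standard library are available. Lean on these libraries where they do the work, as an engineer would, in place of code of your own. Each camera call takes 0.05 s, during which the arm holds its last target.

### The job

One of the two square glass jars on the step stool has a loose screw lid: it stands several millimetres proud, showing white thread below it, and the ridge across its top is not square to the jar. Screw that lid fully home (clockwise from above), then set the jar gently down, upright, in the black caddy. Leave the other jar where it stands.

Things in the scene. Friction and masses are not known exactly. Their poses are not given: they have to be found in the camera images.
- jar: The jar with the loose lid: square glass, 58 x 58 mm, shoulder 62 mm up, collar to 69 mm, white thread above it; stands loose, about 0.45 kg. Origin: centre of underside; z up, x and y square to its sides. Grey round lid on its axis, 52 mm wide, 28 mm tall plus a 5 mm ridge: its side spans 70 to 98 mm above the foot when home, higher by 7 mm per rad when loose. The lid cannot come off: lift the jar by it.
- jar_lid (a joint): How far that lid is unscrewed, rad: 0 = fully home at a hard stop, ridge square to the jar; starts at 0.8 to 1.1, at most 1.4. Clockwise from above tightens; it sinks 7 mm per rad, so follow it down. Thread drag 0.06 N m; it stays where left. Only friction under the foot holds the jar: it may turn slightly meanwhile, and turns along once the lid is at its stop.
- tight_jar: The other jar, to be left where it stands: same glass jar and lid as one rigid piece, 58 x 58 mm, lid fully home, its ridge square to the sides, lid top at 98 mm, ridge top at 103 mm. Origin: centre of underside.
- caddy: Black plastic tilt-out caddy, fixed, open-topped: outside 140 (x) x 160 (y) mm, inside 130 x 150 mm, walls 55 mm high, back plate on its +x side 68 mm high, floor 5 mm thick. Origin: centre of its underside, on the step at height 0; z up.
Not all that is in view belongs to the job. What is shaped like the jar but orange is not meant.

How it is judged (in metres and radians):
On the way, in this order (a step that is already met when the one before it is completed fails the run):
1. the loose lid is screwed home (within 0.12 rad of its stop) (value of joint jar_lid below 0.12 rad), for 0.2 s.
2. then the jar stands inside the caddy (x of jar in the frame of caddy between -0.045 and 0.045 m and y of jar in the frame of caddy between -0.055 and 0.055 m and z of jar in the frame of caddy below 0.012 m), for 0.2 s.
At the end, for the whole second after the job is handed in: The jar whose lid was loose stands upright (within 0.12 rad) and at rest on the caddy's floor inside its four walls, its lid screwed home to within 0.12 rad of the stop; the other jar is within 30 mm of where it started (all of step 2 and value of joint jar_lid below 0.12 rad and angle between jar's own z axis and vertical below 0.12 rad and linear speed of jar below 0.03 m/s and distance of tight_jar from where it was at the start of the episode below 0.03 m); the robot touches nothing.
It fails at once if the other jar is moved by more than 30 mm (distance of tight_jar from where it was at the start of the episode above 0.03 m).
It fails at once if the jar is dropped or banged into the caddy (contact above 80 N) (contact force between jar and caddy above 80 N).
It fails at once if the jar is let fall (touched by nothing while its foot is over 20 mm above the step) (height (world z) of jar above 0.02 m and contact force between jar and anything else below 0.1 N).
It also fails if it takes over 38 s, if anything falls off the work surface, if the arm or the gripper's body presses on something with over 40 N, if the wrist force passes 120 N, or if a joint passes its speed limit or range.

## Working session

There is one attempt and no reset: what is moved stays moved. The work goes in short steps, Python scripts to look and compute and a tool call to move; the robot and the scene stay as the last step left them, time stands still between calls to the robot, and variables do not carry over. Pictures are saved under pics/ and viewed, and the job is handed in when it is done.

Besides the shell and the picture viewer there is one more tool, called after "Emit:" by a JSON object that holds its "fn" and its "kwargs", one argument or row to a line. play_rows: Moves the arm, as the interface text tells. Its arguments: {"type":"object","properties":{"fingers":{"type":"array"},"linear":{"type":"array"},"rot":{"type":"array"}},"required":["fingers","linear","rot"]}

```bash
ls; mkdir -p pics; python3 - <<'E'
from rig import bot,capture,get_calibration
import cv2
for n in ["scene","top","wrist"]:
    c=get_calibration(n); print(n,c)
    im=capture(n); cv2.imwrite(f"pics/a_{n}.png",im[:,:,::-1])
s=bot.read_state(); print({k:s[k] for k in s})
E
```

```text
pics
scene {'vfov': 42.67220321427454, 'cx': 317.3979720772891, 'cy': 209.23330763685618, 'dist': array([-0.15023695,  0.        ,  0.        ,  0.        ,  0.        ]), 'camera_from_world': array([[ 0.47705148,  0.87886643,  0.00396067, -0.13636125],
       [ 0.59703882, -0.32076091, -0.73529387, -0.22944898],
       [-0.64495467,  0.3531377 , -0.67773685,  1.63656451],
       [ 0.        ,  0.        ,  0.        ,  1.        ]])}
top {'vfov': 47.61663172351484, 'cx': 322.06064310960153, 'cy': 198.39571736648077, 'dist': array([0.00495885, 0.        , 0.        , 0.        , 0.        ]), 'camera_from_world': array([[-0.0032762 , -0.99996857, -0.00721935, -0.04032787],
       [-0.99890677,  0.00360921, -0.04660727,  0.42947851],
       [ 0.04663187,  0.00705876, -0.9988872 ,  1.22406504],
       [ 0.        ,  0.        ,  0.        ,  1.        ]])}
wrist {'vfov': 58.10159022408795, 'cx': 324.693499030602, 'cy': 200.0820659576485, 'dist': array([0.0239665, 0.       , 0.       , 0.       , 0.       ]), 'camera_from_world': array([[ 0.3811666 ,  0.92450435, -0.00193315, -0.6227374
[... 261 characters left out ...]
+01,  8.21393935e+01, -5.71229088e-04,
        6.76907881e+01, -1.02272366e+01]), 'qvel': array([-0.00117749, -0.08559876, -0.30615631, -0.05778611, -0.01385535,
        0.08402037]), 'tau': array([ 9.29678026e-04, -4.40430915e+01, -1.76842886e+01,  6.33210526e-02,
        5.52074367e-02, -1.17763161e-04]), 'position': array([0.23716426, 0.57764266, 0.22181615]), 'tcp_rot': array([[-9.24988481e-01,  3.79994112e-01, -8.85921263e-04],
       [ 3.79995037e-01,  9.24987459e-01, -1.40450390e-03],
       [ 2.85762844e-04, -1.63579562e-03, -9.99998621e-01]]), 'force': array([0.3107613 , 0.90110005, 0.53862635]), 'moment': array([ 0.00759406, -0.03873645, -0.03147335]), 'opening': 1.000696813564452}
```

View pics/a_scene.png

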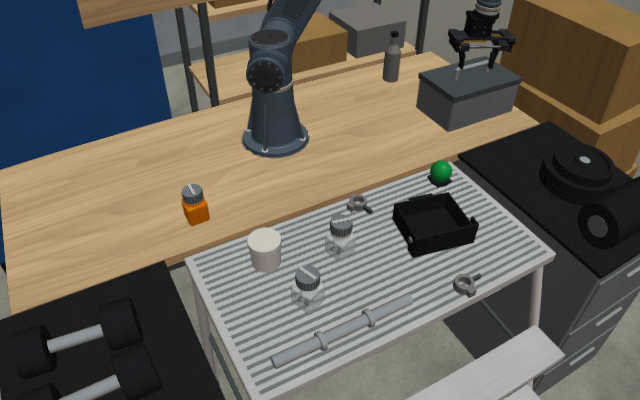

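View pics/a_top.png

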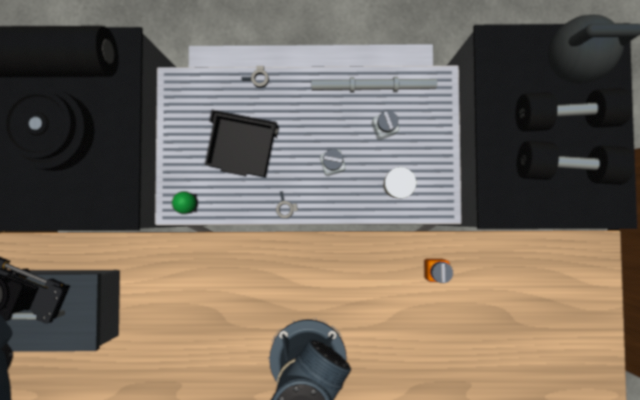

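View pics/a_wrist.png

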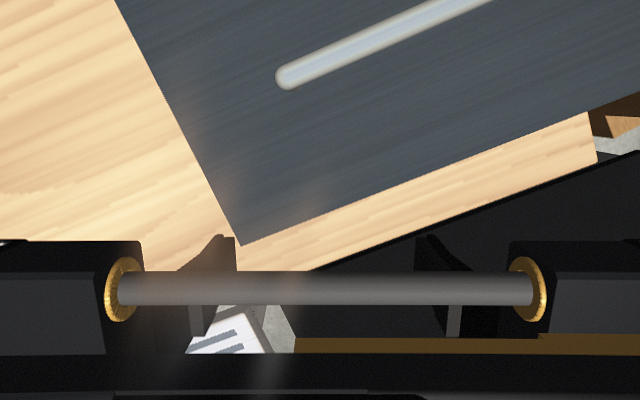

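```bash
python3 - <<'E'
import cv2,numpy as np
s=cv2.imread("pics/a_scene.png");t=cv2.imread("pics/a_top.png")
f=lambda im,x,y,w,h:cv2.resize(im[y:y+h,x:x+w],(400,300),interpolation=cv2.INTER_CUBIC)
A=np.hstack([f(s,311,203,64,48+8),f(s,275,255,64,56)])
B=np.hstack([f(t,301,135,64,48),f(t,354,99,64,48)])
cv2.imwrite("pics/b.png",np.vstack([A,B]))
cv2.imwrite("pics/c.png",cv2.resize(t[90:190,190:320],(780,600),interpolation=cv2.INTER_CUBIC))
E
```

```text
(no output)
```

View pics/b.png

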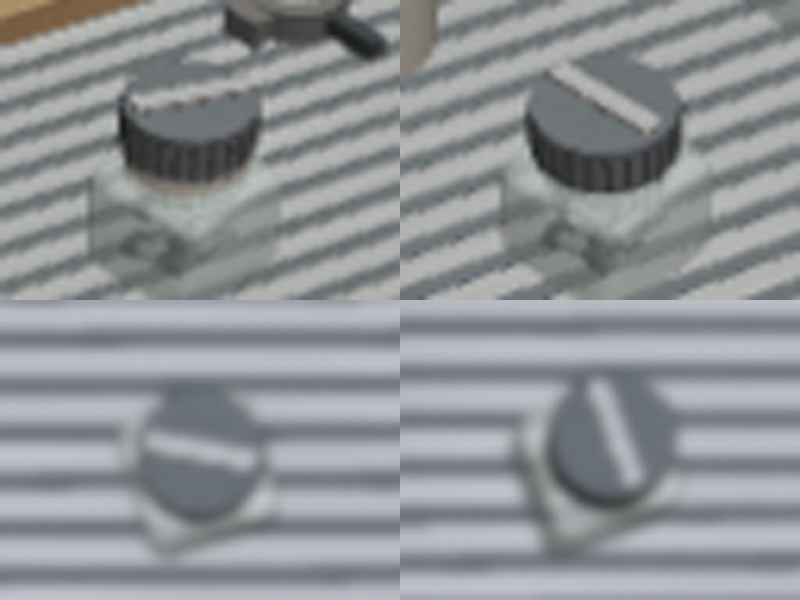

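View pics/c.png

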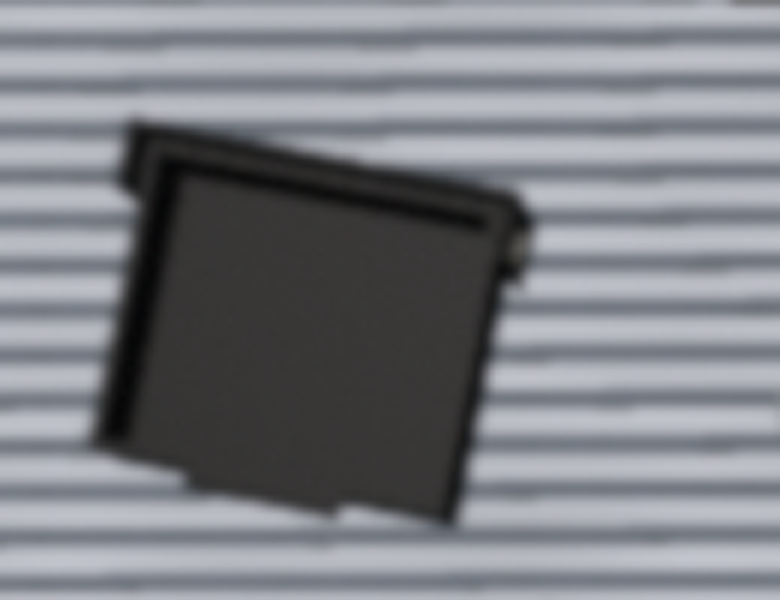

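Candidates: jar A, top (333,159) / scene (341,235), and jar B, top (388,120) / scene (307,283); the orange one is out. A fits: there is a pale band below its lid and the ridge is oblique to the glass. B's ridge is square and there is no band. The caddy is at top (242,144).

```bash
cat > h.py <<'E'
import numpy as np,cv2
from rig import bot,capture,get_calibration
def ray(n,uv,c=None):
    c=c or get_calibration(n); f=200/np.tan(np.radians(c['vfov'])/2)
    K=np.array([[f,0,c['cx']],[0,f,c['cy']],[0,0,1.]])
    p=cv2.undistortPoints(np.array([[uv]],float),K,np.array(c['dist']))[0,0]
    T=c['camera_from_world'];R=T[:3,:3]
    return -R.T@T[:3,3], R.T@np.array([p[0],p[1],1.])
def plane(n,uv,z,c=None):
    o,d=ray(n,uv,c); return o+d*(z-o[2])/d[2]
def tri(a,b):
    (o1,d1),(o2,d2)=a,b
    d1=d1/np.linalg.norm(d1);d2=d2/np.linalg.norm(d2)
    t=np.linalg.lstsq(np.stack([d1,-d2],1),o2-o1,rcond=None)[0]
    return (o1+t[0]*d1+o2+t[1]*d2)/2, np.linalg.norm(o1+t[0]*d1-o2-t[1]*d2)
E
python3 - <<'E'
from h import *
np.set_printoptions(precision=4,suppress=True)
T=lambda x,y:(301+x/6.25,135+(y-300)/6.25)
print("A",tri(ray("top",(333.2,159.3)),ray("scene",(341.7,220.8))))
print("Aplane",plane("top",(333.2,159.3),.110))
e=[plane("top",T(148,442),.110)[:2],plane("top",T(253,460),.110)[:2]]
d=e[1]-e[0];print("ridge len,ang",np.linalg.norm(d),np.degrees(np.arctan2(d[1],d[0])))
# jar edge lower (shoulder) corners
e=[plane("top",T(165,555),.062)[:2],plane("top",T(275,515),.062)[:2]];d=e[1]-e[0]
print("jar edge",e,np.linalg.norm(d),np.degrees(np.arctan2(d[1],d[0])))
S=lambda x,y:(275+(x-400)/6.25,255+y/5.357)
print("B",tri(ray("top",(388.5,120.1)),ray("scene",S(605,95))))
print("Bplane",plane("top",(388.5,120.1),.103))
# caddy: crop scale 6
C=lambda x,y:(190+x/6,90+y/6)
for p,z in [((132,125),.068),((527,200),.068),((98,440),.055),((455,520),.055)]: print("cad",plane("top",C(*p),z))
# floor corners
for p in [(180,178),(490,228),(450,515),(130,435)]: print("in",plane("top",C(*p),.055),plane("top",C(*p),.005))
E
```

```text
A (array([ 0.5247, -0.0684,  0.1068]), np.float64(0.005650858771144195))
Aplane [ 0.5228 -0.0708  0.11  ]
ridge len,ang 0.04279324202225669 -100.02191528139245
jar edge [array([ 0.486 , -0.0563]), array([ 0.5026, -0.1024])] 0.048964737868887644 -70.18078193544963
B (array([ 0.6242, -0.2098,  0.1019]), np.float64(0.0041308912341139845))
Bplane [ 0.623  -0.2115  0.103 ]
cad [0.6574 0.2455 0.068 ]
cad [0.6236 0.0728 0.068 ]
cad [0.5209 0.2626 0.055 ]
cad [0.485  0.1056 0.055 ]
in [0.6368 0.2274 0.055 ] [0.648  0.2391 0.005 ]
in [0.614  0.0905 0.055 ] [0.6242 0.0964 0.005 ]
in [0.4872 0.1078 0.055 ] [0.4921 0.1145 0.005 ]
in [0.523  0.2486 0.055 ] [0.5294 0.2612 0.005 ]
```

```bash
python3 - <<'E'
from h import *
np.set_printoptions(precision=4,suppress=True)
s=bot.read_state();R=s['tcp_rot'];p=s['position']
# nominal rotation held; where does jar (0.523,-.07,.11) need TCP so that it lands at pixel (320,120)?
for z in [.25,.3]:
    q=plane("wrist",(320,120),.11+.222-z)   # as seen from present height
    off=q[:2]-p[:2]
    tgt=np.array([.523,-.070])-off
    d=np.array([*tgt,z])-p
    print(z,tgt,"tool shift mm",R.T@d*1000)
E
```

```text
0.25 [ 0.5795 -0.0876] tool shift mm [-569.4246 -485.3097  -27.5527]
0.3 [ 0.5774 -0.086 ] tool shift mm [-566.8988 -484.6692  -77.5531]
```

Emit:
{"fn": "play_rows", "kwargs": {
  "fingers": [0,0,0,0,0,0,0,0,0,0,0,0,0,0,0,0,0,0,0,0],
  "linear": [
    [-15,-13,-10],
    [-45,-38,-20],
    [-80,-68,-28],
    [-115,-98,-28],
    [-150,-128,-28],
    [-185,-158,-28],
    [-220,-188,-28],
    [-255,-217,-28],
    [-290,-247,-28],
    [-325,-277,-28],
    [-360,-307,-28],
    [-395,-337,-28],
    [-430,-367,-28],
    [-465,-396,-28],
    [-500,-426,-28],
    [-530,-452,-28],
    [-555,-473,-28],
    [-569,-485,-28],
    [-569,-485,-28],
    [-569,-485,-28]
  ],
  "rot": [
    [0,0,0],
    [0,0,0],
    [0,0,0],
    [0,0,0],
    [0,0,0],
    [0,0,0],
    [0,0,0],
    [0,0,0],
    [0,0,0],
    [0,0,0],
    [0,0,0],
    [0,0,0],
    [0,0,0],
    [0,0,0],
    [0,0,0],
    [0,0,0],
    [0,0,0],
    [0,0,0],
    [0,0,0],
    [0,0,0]
  ]
}}

```text
time_s: 2.15
position: [0.5783, -0.0861, 0.2504]
tcp_rot: [[-0.925, 0.38, -0.002], [0.38, 0.925, 0.001], [0.002, 0.001, -1.0]]
force: [0.1, -0.1, -0.1]
opening: 1.001
```

```bash
python3 - <<'E'
from h import *
import pickle
s=bot.read_state();c=get_calibration("wrist");im=capture("wrist");cv2.imwrite("pics/w1.png",im[:,:,::-1])
pickle.dump((s,c),open("w1.pkl","wb"))
print(s['time_s'],s['position'],s['tcp_rot'],s['joint_positions'],s['force'])
E
```

```text
2.15 [ 0.57832726 -0.08610376  0.25043252] [[-9.24813769e-01  3.80416723e-01 -1.61530454e-03]
 [ 3.80415132e-01  9.24815042e-01  1.21020683e-03]
 [ 1.95424085e-03  5.04729651e-04 -9.99997963e-01]] [-1.94301083e+01  2.53673457e+01  8.61134294e+01  3.71581253e-02
  6.86295747e+01 -8.70842093e+01] [ 0.13369918 -0.11687512 -0.0895131 ]
```

View pics/w1.png

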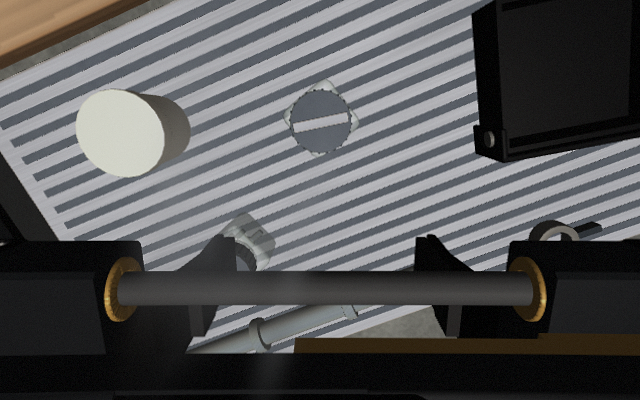

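```bash
python3 - <<'E'
from h import *
import pickle
s,c=pickle.load(open("w1.pkl","rb"))
im=cv2.imread("pics/w1.png")
x0,y0=270,65
cr=cv2.resize(im[y0:y0+105,x0:x0+105],(600,600),interpolation=cv2.INTER_CUBIC);cv2.imwrite("pics/w1c.png",cr)
E
```

```text
(no output)
```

View pics/w1c.png

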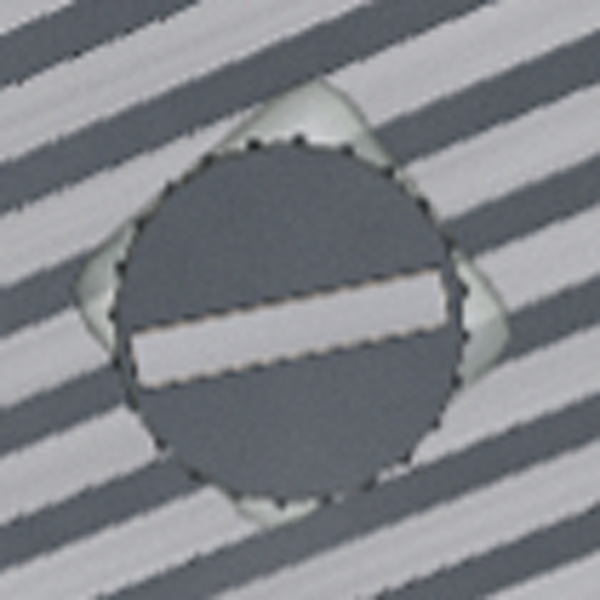

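```bash
python3 - <<'E'
from h import *
import pickle
np.set_printoptions(precision=4,suppress=True)
s,c=pickle.load(open("w1.pkl","rb"))
P=lambda x,y:(270+x*.175,65+y*.175)
q=plane("wrist",P(290,321),.1055,c);print(q,plane("wrist",P(291,328),.1105,c))
print("diam",np.linalg.norm(plane("wrist",P(113,321),.1055,c)-plane("wrist",P(467,321),.1055,c)))
co=[plane("wrist",P(*k),.062,c) for k in [(320,80),(508,320),(270,525),(78,280)]]
print("jar centre",np.mean(co,0)[:2],[np.linalg.norm(co[i]-co[i-1]) for i in range(4)])
R=s['tcp_rot'];p=s['position']
for z in (.15,.0755): print(z,R.T@(np.array([*q[:2],z])-p)*1000)
E
```

```text
[ 0.5231 -0.068   0.1055] [ 0.5238 -0.0681  0.1105]
diam 0.05183411455872997
jar centre [ 0.5228 -0.0677] [np.float64(0.05102370822662768), np.float64(0.04926806512450381), np.float64(0.052679658089509696), np.float64(0.05166025508114148)]
0.15 [ 57.754   -4.3593 100.5434]
0.0755 [ 57.6084  -4.3969 175.0432]
```

Emit:
{"fn": "play_rows", "kwargs": {
  "fingers": [0,0,0,0,0,0],
  "linear": [
    [20,-1,20],
    [45,-3,55],
    [57.5,-4.5,85],
    [57.5,-4.5,100],
    [57.5,-4.5,100],
    [57.5,-4.5,100]
  ],
  "rot": [
    [0,0,0],
    [0,0,0],
    [0,0,0],
    [0,0,0],
    [0,0,0],
    [0,0,0]
  ]
}}

```text
time_s: 2.8
position: [0.5247, -0.068, 0.1511]
tcp_rot: [[-0.926, 0.378, 0.0], [0.378, 0.926, -0.0], [-0.0, 0.0, -1.0]]
force: [-0.3, -0.6, 0.3]
opening: 1.0
```

Emit:
{"fn": "play_rows", "kwargs": {
  "fingers": [0,0,0,0,0,0],
  "linear": [
    [1.5,-0.6,20],
    [1.5,-0.6,45],
    [1.5,-0.6,65],
    [1.5,-0.6,75],
    [1.5,-0.6,75],
    [1.5,-0.6,75]
  ],
  "rot": [
    [0,0,0],
    [0,0,0],
    [0,0,0],
    [0,0,0],
    [0,0,0],
    [0,0,0]
  ]
}}

```text
time_s: 3.4
position: [0.5239, -0.0692, 0.0765]
tcp_rot: [[-0.925, 0.38, 0.002], [0.38, 0.925, -0.001], [-0.002, 0.0, -1.0]]
force: [1.4, 0.8, 0.4]
opening: 0.999
```

```bash
python3 - <<'E'
from h import *
im=capture("wrist");im2=capture("scene");cv2.imwrite("pics/w2.png",im[:,:,::-1])
cv2.imwrite("pics/s2.png",cv2.resize(im2[170:290,280:440,::-1],(800,600),interpolation=cv2.INTER_CUBIC))
E
```

```text
(no output)
```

View pics/w2.png

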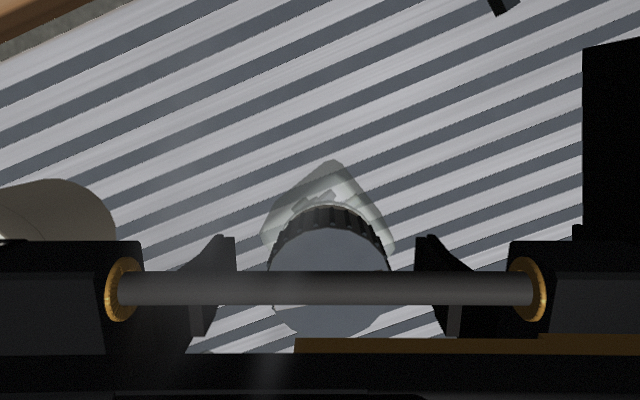

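View pics/s2.png

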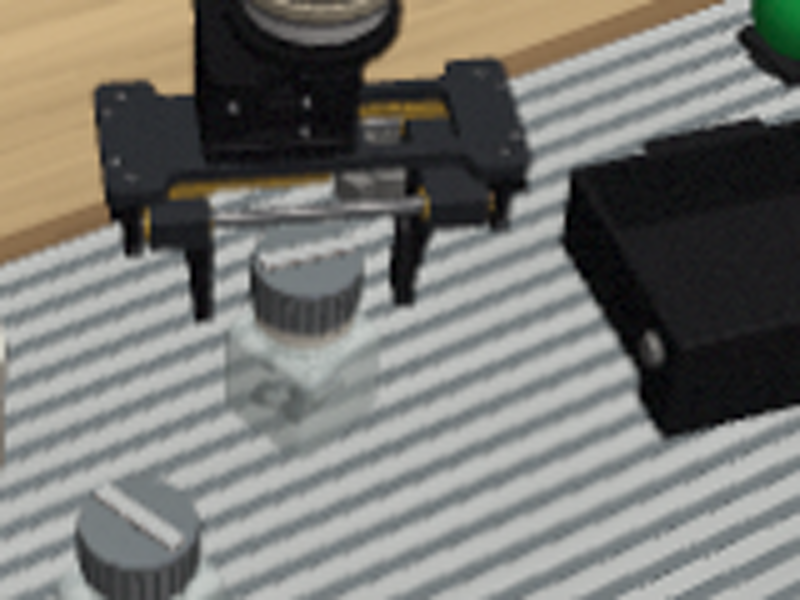

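Emit:
{"fn": "play_rows", "kwargs": {
  "fingers": [0,255,255,255,255,255,255,255],
  "linear": [
    [1,1,0],
    [1,1,0],
    [1,1,0],
    [1,1,0],
    [1,1,0],
    [1,1,0],
    [1,1,0],
    [1,1,0]
  ],
  "rot": [
    [0,0,0],
    [0,0,0],
    [0,0,0],
    [0,0,0],
    [0,0,0],
    [0,0,0],
    [0,0,0],
    [0,0,0]
  ]
}}

```text
time_s: 4.3
position: [0.5226, -0.0673, 0.0756]
tcp_rot: [[-0.925, 0.38, 0.0], [0.38, 0.925, 0.001], [-0.0, 0.001, -1.0]]
force: [1.1, 2.8, 0.6]
opening: 0.591
```

Emit:
{"fn": "play_rows", "kwargs": {
  "fingers": [255,255,255,255,255,255,255,255],
  "linear": [
    [0,0,1],
    [0,0,1.5],
    [0,0,2.1],
    [0,0,2.7],
    [0,0,3.3],
    [0,0,3.9],
    [0,0,4.5],
    [0,0,4.5]
  ],
  "rot": [
    [0,0,0],
    [0,0,5],
    [0,0,10],
    [0,0,15],
    [0,0,20],
    [0,0,25],
    [0,0,30],
    [0,0,30]
  ]
}}

```text
time_s: 5.1
position: [0.5234, -0.0669, 0.0719]
tcp_rot: [[-0.609, 0.793, 0.002], [0.793, 0.609, 0.001], [-0.001, 0.002, -1.0]]
force: [1.3, 5.3, 5.9]
opening: 0.59
```

```bash
python3 - <<'E'
from h import *
s=bot.read_state();print(s['force'],s['moment'],s['time_s'])
im2=capture("scene");im=capture("top")
a=cv2.resize(im2[210:270,300:380,::-1],(400,300),interpolation=cv2.INTER_CUBIC)
b=capture("wrist")[100:400,120:520,::-1]
cv2.imwrite("pics/s3.png",np.hstack([a,b]))
E
```

```text
[1.27736547 5.29808471 5.8509014 ] [ 0.85057536 -0.23977707 -0.00917022] 5.1
```

View pics/s3.png

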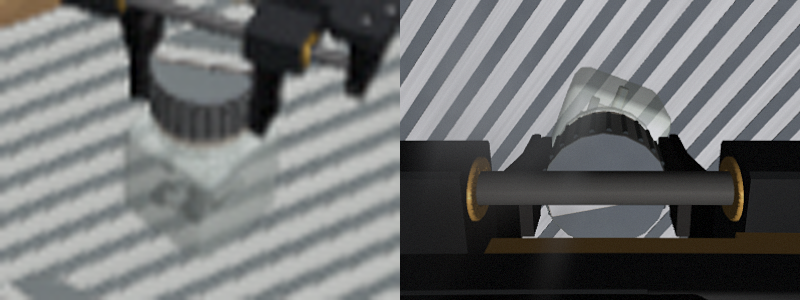

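Emit:
{"fn": "play_rows", "kwargs": {
  "fingers": [255,255,255,255,255,255,255,255,255],
  "linear": [
    [0,0,0.6],
    [0,0,1.2],
    [0,0,1.8],
    [0,0,2.4],
    [0,0,3.0],
    [0,0,3.6],
    [0,0,3.9],
    [0,0,4.0],
    [0,0,4.0]
  ],
  "rot": [
    [0,0,5],
    [0,0,10],
    [0,0,15],
    [0,0,20],
    [0,0,25],
    [0,0,30],
    [0,0,34],
    [0,0,38],
    [0,0,38]
  ]
}}

```text
time_s: 6.15
position: [0.5247, -0.0684, 0.0679]
tcp_rot: [[0.006, 1.0, 0.005], [1.0, -0.006, -0.002], [-0.002, 0.005, -1.0]]
force: [2.9, 0.9, 4.3]
opening: 0.588
```

```bash
python3 - <<'E'
from h import *
s=bot.read_state();print(s['force'],s['moment'],s['time_s'],s['joint_positions'])
im2=capture("scene")
a=cv2.resize(im2[210:270,300:380,::-1],(400,300),interpolation=cv2.INTER_CUBIC)
b=capture("wrist")[100:400,120:520,::-1]
cv2.imwrite("pics/s4.png",np.hstack([a,b]))
E
```

```text
[2.88882582 0.87310179 4.33102626] [ 0.06019813 -0.5253464  -0.10894274] 6.15 [-1.95415709e+01  3.65895460e+01  1.03271482e+02  1.24593274e-02
  3.98422207e+01 -1.92127887e+01]
```

View pics/s4.png

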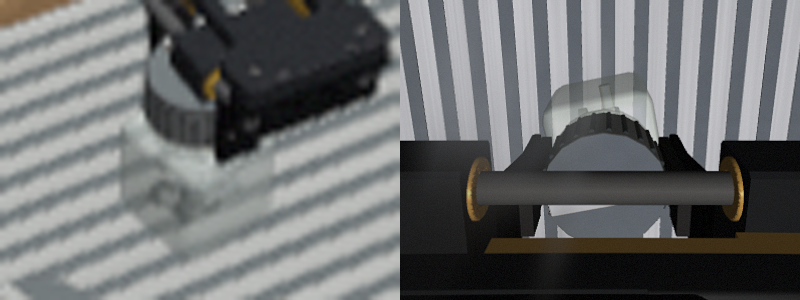

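Emit:
{"fn": "play_rows", "kwargs": {
  "fingers": [255,255,255,255,255],
  "linear": [
    [0,0,0.4],
    [0,0,0.6],
    [0,0,0.6],
    [0,0,0.6],
    [0,0,0.6]
  ],
  "rot": [
    [0,0,5],
    [0,0,10],
    [0,0,15],
    [0,0,15],
    [0,0,15]
  ]
}}

```text
time_s: 6.75
position: [0.5231, -0.0688, 0.0675]
tcp_rot: [[0.263, 0.965, 0.002], [0.965, -0.263, -0.002], [-0.001, 0.002, -1.0]]
force: [1.4, -1.9, 8.8]
opening: 0.591
```

```bash
python3 - <<'E'
from h import *
s=bot.read_state();print(s['force'],s['moment'],s['time_s'],s['joint_positions'])
b=capture("wrist")[140:340,190:450,::-1]
cv2.imwrite("pics/s5.png",cv2.resize(b,(780,600)))
E
```

```text
[ 1.41841411 -1.94403862  8.76559976] [-0.35352424 -0.05229137  0.00299252] 6.75 [-1.95963801e+01  3.65975623e+01  1.03360030e+02 -1.02159510e-01
  3.99094884e+01 -4.28414543e+00]
```

View pics/s5.png

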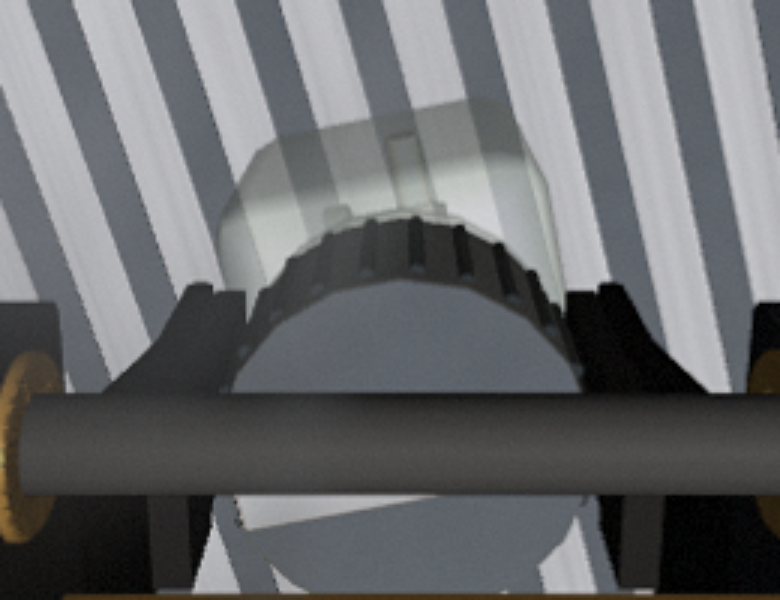

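Emit:
{"fn": "play_rows", "kwargs": {
  "fingers": [255,255,255,255,255,255,255,255,255,255,255,255,255,255,255,255,255,255],
  "linear": [
    [0,0,-5],
    [0,0,-15],
    [0,0,-30],
    [0,0,-50],
    [0,0,-70],
    [0,0,-88],
    [5,0,-97],
    [20,-1,-97],
    [45,-3,-97],
    [75,-5,-97],
    [105,-7,-97],
    [135,-9,-97],
    [165,-11,-97],
    [195,-13,-97],
    [220,-14,-97],
    [236,-15,-97],
    [243,-15.6,-97],
    [243,-15.6,-97]
  ],
  "rot": [
    [0,0,0],
    [0,0,0],
    [0,0,0],
    [0,0,0],
    [0,0,0],
    [0,0,0],
    [0,0,0],
    [0,0,0],
    [0,0,0],
    [0,0,0],
    [0,0,0],
    [0,0,0],
    [0,0,0],
    [0,0,0],
    [0,0,0],
    [0,0,0],
    [0,0,0],
    [0,0,0]
  ]
}}

```text
time_s: 8.6
position: [0.5708, 0.1715, 0.1626]
tcp_rot: [[0.263, 0.965, -0.002], [0.965, -0.263, -0.0], [-0.001, -0.002, -1.0]]
force: [-0.2, -0.5, -5.5]
opening: 0.592
```

```bash
python3 - <<'E'
from h import *
s=bot.read_state();print(s['force'],s['position'],s['time_s'],s['joint_positions'],s['opening'])
im2=capture("scene")
cv2.imwrite("pics/s6.png",cv2.resize(im2[130:280,350:550,::-1],(800,600),interpolation=cv2.INTER_CUBIC))
b=capture("wrist");cv2.imwrite("pics/w6.png",b[:,:,::-1])
E
```

```text
[-0.17584195 -0.46767303 -5.49839144] [0.57082333 0.17153137 0.16256003] 8.6 [ 6.00020920e+00  3.22358751e+01  8.95982784e+01 -1.71378880e-02
  5.82807412e+01  2.12473226e+01] 0.5919611735682625
```

View pics/s6.png

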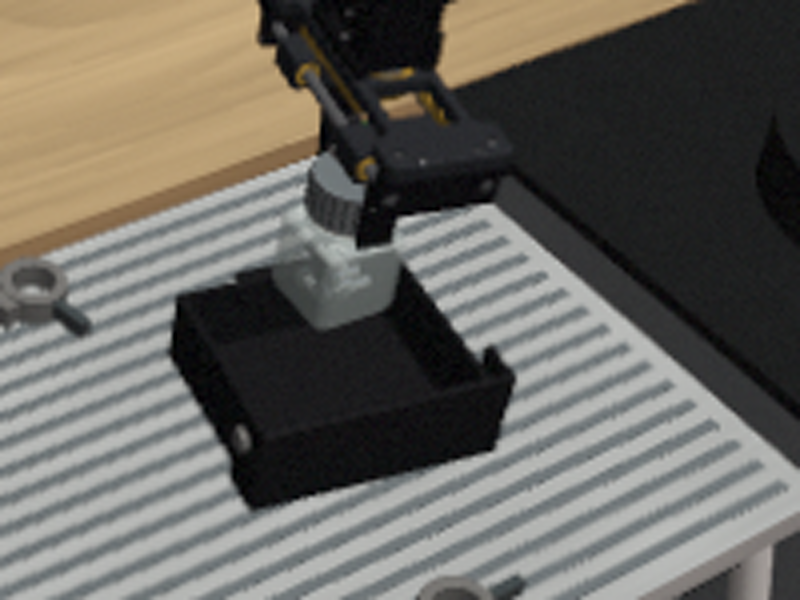

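View pics/w6.png

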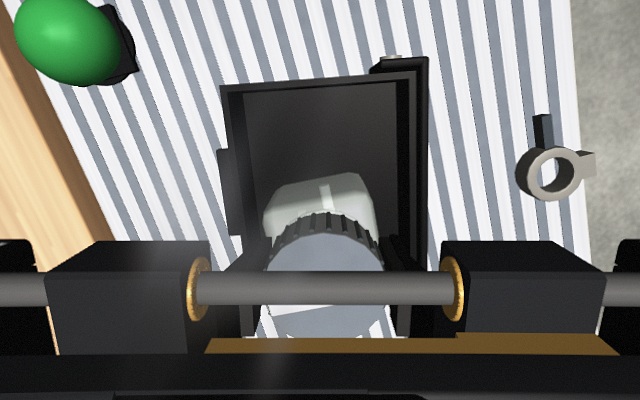

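```bash
python3 - <<'E'
from h import *
print(plane("wrist",(222,87),.055), plane("wrist",(415,72),.068))
E
```

```text
[0.51970444 0.2679895  0.055     ] [0.65178579 0.2411257  0.068     ]
```

Emit:
{"fn": "play_rows", "kwargs": {
  "fingers": [255,255,255,255,255,255,255,255,255,255],
  "linear": [
    [0,0,8],
    [0,0,20],
    [0,0,35],
    [0,0,50],
    [0,0,62],
    [0,0,72],
    [0,0,78],
    [0,0,82],
    [0,0,84],
    [0,0,84]
  ],
  "rot": [
    [0,0,0],
    [0,0,0],
    [0,0,0],
    [0,0,0],
    [0,0,0],
    [0,0,0],
    [0,0,0],
    [0,0,0],
    [0,0,0],
    [0,0,0]
  ]
}}

```text
time_s: 9.7
position: [0.5718, 0.1708, 0.0796]
tcp_rot: [[0.264, 0.964, 0.0], [0.964, -0.264, 0.0], [0.0, 0.0, -1.0]]
force: [-0.0, 0.1, -5.7]
opening: 0.593
```

Emit:
{"fn": "play_rows", "kwargs": {
  "fingers": [255,255,255,255,255,255,255,255,255],
  "linear": [
    [0,0,1],
    [0,0,2],
    [0,0,3],
    [0,0,4],
    [0,0,5],
    [0,0,6],
    [0,0,7],
    [0,0,7],
    [0,0,7]
  ],
  "rot": [
    [0,0,0],
    [0,0,0],
    [0,0,0],
    [0,0,0],
    [0,0,0],
    [0,0,0],
    [0,0,0],
    [0,0,0],
    [0,0,0]
  ]
}}

```text
time_s: 10.6
position: [0.5717, 0.1707, 0.0729]
tcp_rot: [[0.264, 0.964, 0.0], [0.964, -0.264, -0.0], [0.0, 0.0, -1.0]]
force: [-1.0, -0.9, -0.6]
opening: 0.59
```

Contact (weight is taken up: -5.7 → -0.6 N). A touch more, then release.

Emit:
{"fn": "play_rows", "kwargs": {
  "fingers": [255,255,255],
  "linear": [
    [0,0,0.3],
    [0,0,0.6],
    [0,0,0.6]
  ],
  "rot": [
    [0,0,0],
    [0,0,0],
    [0,0,0]
  ]
}}

```text
time_s: 10.9
position: [0.5718, 0.1707, 0.0727]
tcp_rot: [[0.264, 0.964, 0.001], [0.964, -0.264, -0.0], [0.0, 0.001, -1.0]]
force: [-1.5, -1.5, 4.9]
opening: 0.59
```

```bash
python3 - <<'E'
from h import *
im2=capture("scene")
cv2.imwrite("pics/s7.png",cv2.resize(im2[130:280,350:550,::-1],(800,600),interpolation=cv2.INTER_CUBIC))
E
```

```text
(no output)
```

View pics/s7.png

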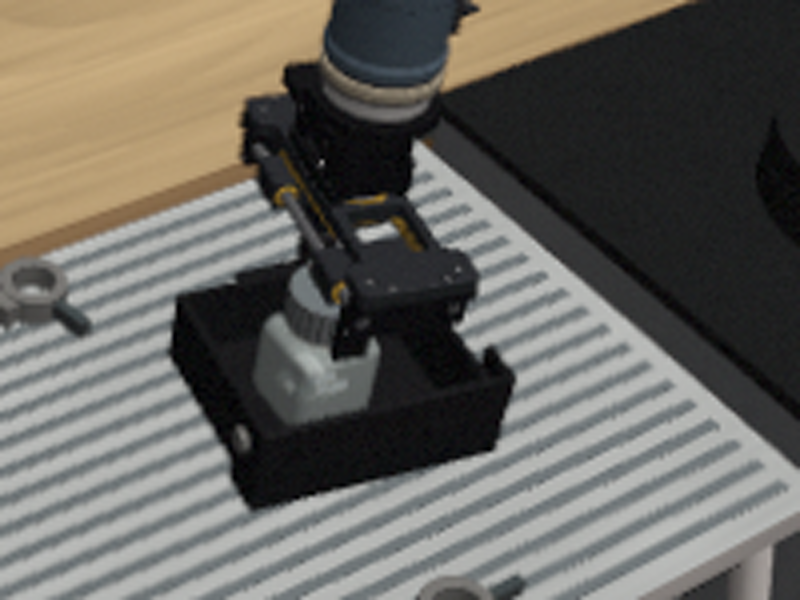

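Emit:
{"fn": "play_rows", "kwargs": {
  "fingers": [180,80,0,0,0,0,0,0,0,0,0],
  "linear": [
    [0,0,0],
    [0,0,0],
    [0,0,0],
    [0,0,0],
    [0,0,0],
    [0,0,-5],
    [0,0,-20],
    [0,0,-50],
    [0,0,-90],
    [0,0,-120],
    [0,0,-120]
  ],
  "rot": [
    [0,0,0],
    [0,0,0],
    [0,0,0],
    [0,0,0],
    [0,0,0],
    [0,0,0],
    [0,0,0],
    [0,0,0],
    [0,0,0],
    [0,0,0],
    [0,0,0]
  ]
}}

```text
time_s: 12.05
position: [0.5751, 0.1713, 0.1971]
tcp_rot: [[0.264, 0.964, 0.011], [0.964, -0.264, 0.001], [0.004, 0.01, -1.0]]
force: [0.6, 1.3, 1.8]
opening: 1.003
```

Emit:
{"fn": "play_rows", "kwargs": {
  "fingers": [0,0,0,0,0],
  "linear": [
    [-30,0,-10],
    [-70,0,-20],
    [-90,0,-20],
    [-90,0,-20],
    [-90,0,-20]
  ],
  "rot": [
    [0,0,0],
    [0,0,0],
    [0,0,0],
    [0,0,0],
    [0,0,0]
  ]
}}

```text
time_s: 12.55
position: [0.5475, 0.084, 0.2113]
tcp_rot: [[0.266, 0.964, -0.001], [0.964, -0.266, 0.001], [0.0, -0.001, -1.0]]
force: [0.5, 0.3, -0.4]
opening: 1.003
```

```bash
python3 - <<'E'
from h import *
s=bot.read_state();print(s['force'],s['position'],s['time_s'])
im2=capture("scene");b=capture("wrist")
cv2.imwrite("pics/s8.png",cv2.resize(im2[170:320,270:470,::-1],(800,600),interpolation=cv2.INTER_CUBIC))
cv2.imwrite("pics/w8.png",b[:,:,::-1])
E
```

```text
[ 0.51276443  0.33382292 -0.41353654] [0.547523   0.08395484 0.21131807] 12.55
```

View pics/s8.png

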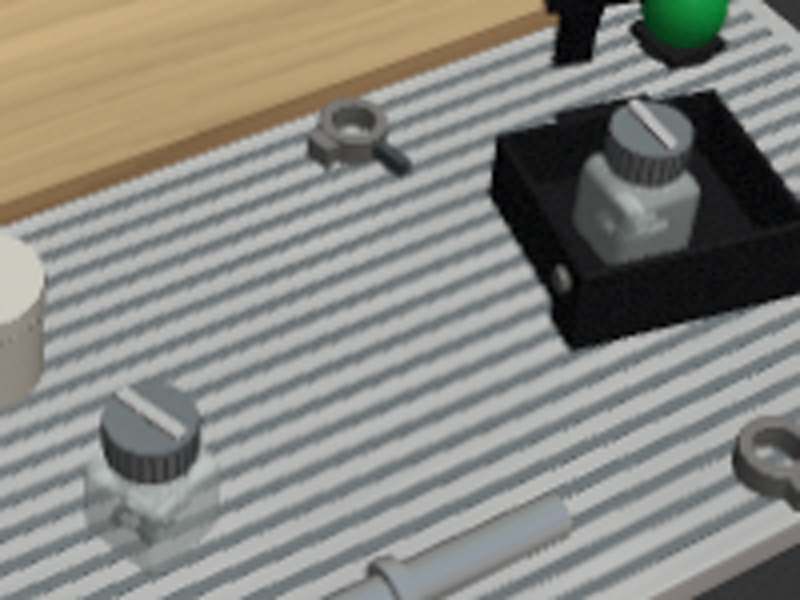

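View pics/w8.png

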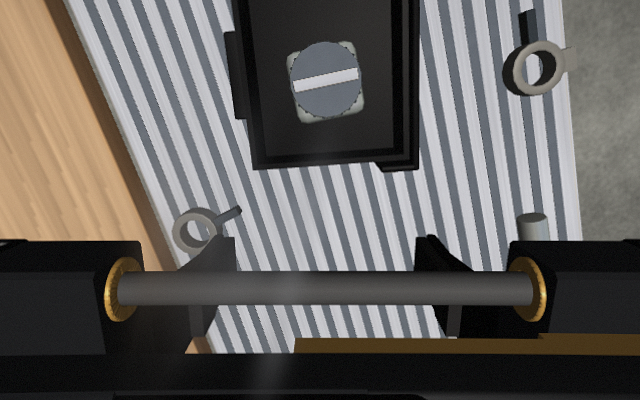

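```bash
python3 - <<'E'
from h import *
im=cv2.imread("pics/w8.png");cv2.imwrite("pics/w8c.png",cv2.resize(im[30:135,275:380],(600,600),interpolation=cv2.INTER_CUBIC))
print(plane("wrist",(326,79.5),.103))
E
```

```text
[0.56979439 0.1682097  0.103     ]
```

View pics/w8c.png

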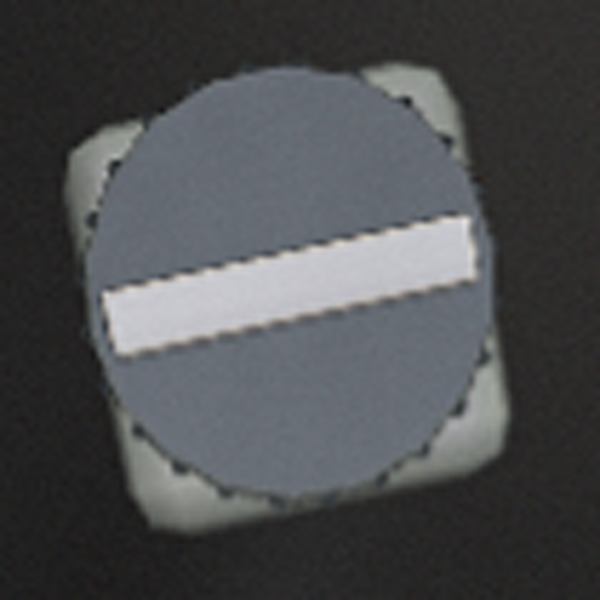

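The ridge is square to the jar: ridge at -12.1°, jar edges at -11.5° and -12.6°. The jar sits upright near the caddy centre and jar B hasn't moved, so I'm handing in.

```bash
python3 -c "
from rig import bot
print(bot.hand_in())"
```

```text
the job is handed in; nothing more can be done
None
```

I screwed the loose lid home on the jar nearer the robot, then stood that jar upright in the caddy. I handed in at about 12.7 s of the 38 s allowed; hand-in gives no verdict.

- **Lid:** I turned it 83° clockwise, following it down about 8 mm. Over the last 15° the jar turned along with the lid, so it was at its stop. After release the ridge was within about 1° of square to the jar's edges, against a limit of about 7°.
- **Jar:** It was set down at a downward force of about 5 N. The last wrist picture puts its axis at (0.570, 0.168), within a few millimetres of my estimate of the caddy centre, (0.572, 0.170). It looks upright in both views.
- **Other jar:** It looked the same in the last scene picture as in the first; I did not re-measure its position.
- **Arm:** The gripper was open and clear of everything at hand-in, with measured forces below 1 N.

The only disagreement was small. Ray casts of the caddy's corners from the top and wrist cameras differed by up to about 5 mm, well inside the placing tolerance. None of the checks I made failed.

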